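Snap the long box shut

ROBOT

A 7-joint arm with a two-finger parallel gripper is mounted at the origin on a cart in front of the work surface, level with it; the furniture and walls round the work are solid. World frame = base frame: x ahead of the robot, y to its left, z up, the work surface at z = 0. Lengths are in m, angles in rad, forces in N, time in s.
With the tool pointing down it reaches from about 0.425 to 0.925 m from the base axis. Payload 6.8 kg.
Tool frame: the origin (TCP) lies midway between the tips of the shut fingers; the grasp point (between the pads) lies 19 mm behind it; z points along the fingers, y is the line along which they close (so a half turn about z gives the same grasp; the last joint's range is limited). The gripper opens to 85 mm and grips with 20 to 120 N. Pads are 22 mm wide; open, the fingers measure 114 mm over their backs; the gripper's body (76 mm by 85 mm) begins 54 mm behind the grasp point. The pads swing forward as they close: fully open they stand 13 mm farther back than shut.
Start: joints at [-1.407, 0.477, 0.022, 1.555, -0.011, 1.109, -0.083], TCP at [0.181, 0.65, 0.231] pointing down, gripper open.
Joint ranges: [-2.96, 2.96], [-0.34, 2.1], [-1.41, 1.46], [0.24, 2.44], [-1.37, 4.51], [0.17, 1.92], [-2.96, 2.96]. Speed limits (rad/s): [2.39, 2.39, 3.14, 3.14, 3.14, 3.14, 3.14].

INTERFACE

Orientations are given as a unit quaternion [w, x, y, z].
In Python, from station import bot gives the robot as it stands.
- The arm moves only by the tool jog_arm, never from a script. Its argument "rows" is a list of rows, each an object of numbers: "fingers": the finger opening in mm, from 0 to 85.4; "x", "y", "z": the shift along the tool's x, y, z in mm; "ax", "ay", "az": the turn, a rotation vector about the tool's x, y, z in degrees. A call has exactly 8 rows; each row shifts and turns the commanded pose from where the row before left it, along the tool's axes as they then stand; what a row does not reach is not made up. A row lasts 1/10 s, in which the tool goes at most 50 mm and 8.59 degrees, less where a joint would pass 70% of its speed; a pose out of reach is approached as far as the arm can. A call with a gripper value outside its range is refused whole. The fingers move at their own pace and stop on an object; "force" is the grip in N (left out, the last holds). Time passes only in rows, so rows that do not move let the fingers close, or fill a call up. It gives the time, the measured TCP pose, the force, the opening and the grip force at its end, in the units of the state.
- bot.get_obs(): the state, without advancing time (a new reading comes with each control period).
- bot.read_camera(name): name is "scene" or "side" or "wrist"; returns a dict with "pixels" (420x560x3 uint8, red, green, blue), "vertical_fov" (degrees; the focal length in pixels is half the picture's height over the tangent of half this angle, whatever the lens; pixels are square), "cx", "cy" (the principal point, pixels), "world_from_camera" (4x4, takes a point from camera to world coordinates). Camera axes: x right, y down, z forward; pixel columns grow to the right and rows downward; lengths in m; the calibration is good to about 2 mm. A picture is of the moment at which its call begins. There is no depth.
- bot.hand_in(): hands the job in; it is judged then, once.
The state is a dict: "t": time; "q": joint angles; "joint_vel": joint speeds; "joint_torque": joint torques, N m; "eef_pos": TCP position; "tool_rot": TCP orientation; "contact_force": force on the tool from outside, world axes, zero at the start; "torque": the same for the moment, N m; "gripper_width": opening from 0.0 (shut) to 1.0 (fully open); "grasp_force": force on a finger pad.
Only numpy, scipy, OpenCV 4.12 (cv2) and the standard library are available. Lean on these libraries where they do the work, as an engineer would, in place of code of your own. Each camera call takes 0.05 s, during which the arm holds its last target. There are 200 camera calls.

TASK

Two small wooden boxes stand ajar on the bench. Press the cover of the long box down until its catch snaps and holds it fully shut by itself; leave the cover of the short box standing open.

Things in the scene. Friction and masses are not known exactly. Their poses are not given: they have to be found in the camera images.
- long_box: Long wooden box, 100 deep (x) by 180 wide (y) by 45 mm high, fixed, holding an edge beveler. Origin: centre of its underside, on the bench. x runs from the brass catch at mid-front to the rear hinge, z up. Hinge line at x +50, z 46. The cover is 6 thick and reaches 110 forward of it; shut, its top is at z 52. Press straight down over x -20, y 0: this meets the cover at every starting angle.
- long_box_cover (a joint): Angle of the long box's cover: 0 shut, grows as it opens; starts at 0.4 to 0.65 rad, held there by a light spring and friction. The catch gives way in the last 10 mm at the front edge and takes 8 to 14 N at the pressing place; then the cover rests on the box. Caught, it reads about 0.01; let go before the snap, it springs back to about 0.2.
- short_box: Short wooden box, of the same make, cover and catch as the long one, but square: 100 deep (x) by 100 wide (y) by 45 mm high, fixed, holding a block of beeswax. Origin and axes as for the long box. Its cover is to stay open.
- short_box_cover (a joint): Angle of the short box's cover: 0 is shut, grows as it opens; starts between 0.4 and 0.65 rad.
Mind the look-alikes: they are no part of the job. Leave any pink look-alike of the short_box alone.

How it is judged:
By the outcome, as a careful person would: the job done as asked, in the order asked, and still so for the second after the job is handed in, with the robot touching nothing.
It also fails if it takes over 26 s, if anything falls off the work surface, if the arm or the gripper's body presses on something with over 40 N, if the wrist force passes 120 N, or if a joint passes its speed limit or range.

## Working session

There is one attempt and no reset: what is moved stays moved. The work goes in short steps, Python scripts to look and compute and a tool call to move; the robot and the scene stay as the last step left them, time stands still between calls to the robot, and variables do not carry over. Pictures are saved under pics/ and viewed, at most 10 in all, crops included, and the job is handed in when it is done.

Besides the shell and the picture viewer there is one more tool, called after "Request:" as name(argument=value, ...) on one line, values as JSON. jog_arm: Moves the arm, as the interface text tells. Its arguments: {"type":"object","properties":{"rows":{"type":"array","items":{"type":"object","properties":{"fingers":{"type":"number"},"x":{"type":"number"},"y":{"type":"number"},"z":{"type":"number"},"ax":{"type":"number"},"ay":{"type":"number"},"az":{"type":"number"}}}},"force":{"type":"number"}},"required":["rows"]}

```bash
mkdir -p pics; python3 - <<'E'
from station import bot
import cv2,pickle
d={}
for n in ("scene","side"):
    c=bot.read_camera(n); d[n]=c
    cv2.imwrite(f"pics/{n}0.png",c["pixels"][:,:,::-1]); print(n,c["vertical_fov"],c["cx"],c["cy"],c["world_from_camera"])
pickle.dump(d,open("d.pkl","wb"))
o=bot.get_obs();print(o["t"],o["eef_pos"],o["tool_rot"],o["gripper_width"])
E
```

```text
scene 56.027274697179216 282.2549739441851 206.4078760114923 [[ 0.9099296  -0.21478963  0.3548148   0.2076433 ]
 [-0.41474998 -0.46449433  0.78244966 -0.58088937]
 [-0.00325261 -0.85913354 -0.51174113  0.49193338]
 [ 0.          0.          0.          1.        ]]
side 55.900158783467624 281.6441071513729 212.16427696006906 [[-0.99620073 -0.06272497  0.06041263  0.47402689]
 [-0.08310636  0.47739809 -0.87474819  0.85202295]
 [ 0.02602768 -0.87644546 -0.48079717  0.4682483 ]
 [ 0.          0.          0.          1.        ]]
0.1 [0.18105782 0.64970585 0.23044771] [-5.38910852e-05  1.35469393e-01  9.90781198e-01 -8.10795613e-04] 1.0031366166226123
```

View pics/scene0.png

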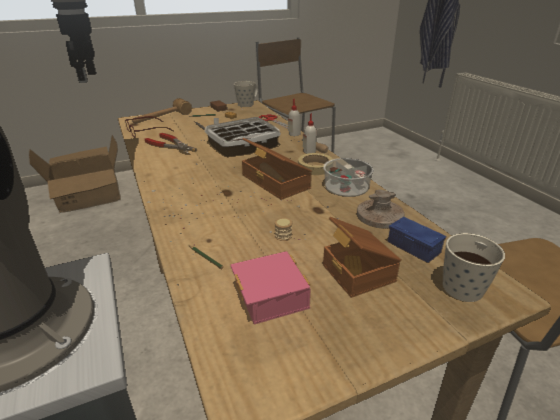

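View pics/side0.png

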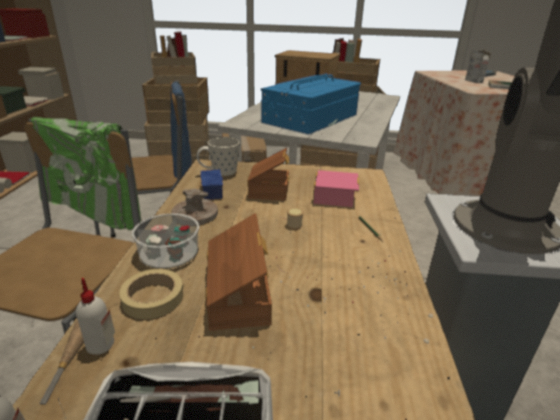

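The scene view shows the long box at about (276,172) with the short box at (360,258) and the pink look-alike at (270,285). In the side view the long box is at (240,275). I'll zoom in on the long box.

```bash
python3 - <<'E'
import pickle,cv2
d=pickle.load(open("d.pkl","rb"))
a=d["scene"]["pixels"][130:205,230:320,::-1]; cv2.imwrite("pics/c1.png",cv2.resize(a,None,fx=8,fy=8,interpolation=cv2.INTER_CUBIC))
a=d["side"]["pixels"][210:330,195:285,::-1]; cv2.imwrite("pics/c2.png",cv2.resize(a,None,fx=5,fy=5,interpolation=cv2.INTER_CUBIC))
E
```

```text
(no output)
```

View pics/c1.png

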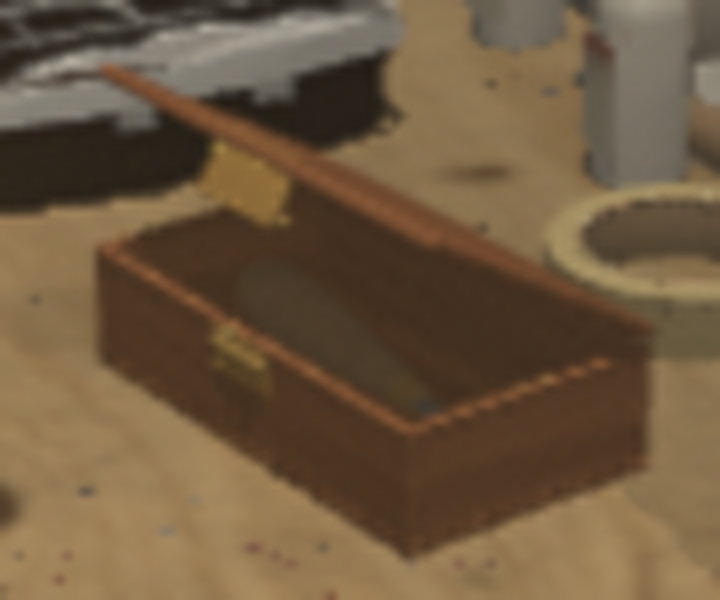

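View pics/c2.png

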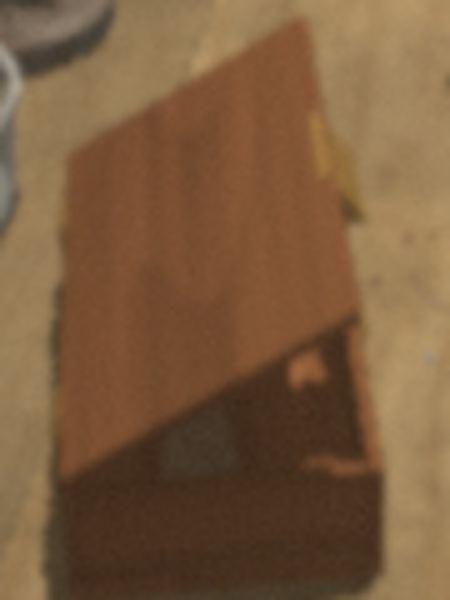

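The crops show the front-face corners cleanly. In crop 1, the bottom corners are (100,362), (412,555) and (645,465), and the top corners are (103,247) and (411,430). The cover's hinge edge is at upper right. Next I'll cast these rays onto planes and check against the given sizes.

```bash
cat > h.py <<'E'
import numpy as np
def ray(c,u,v,z):
    f=c["pixels"].shape[0]/2/np.tan(np.radians(c["vertical_fov"]/2)); T=np.array(c["world_from_camera"])
    d=T[:3,:3]@[(u-c["cx"])/f,(v-c["cy"])/f,1]; o=T[:3,3]
    return o+d*(z-o[2])/d[2]
E
python3 - <<'E'
import pickle,numpy as np
from h import ray
d=pickle.load(open("d.pkl","rb"))
P={}
for n,(u,v,z) in dict(bFL=(100,362,0),bFR=(412,555,0),bRR=(645,465,0),tFL=(103,247,.045),tFR=(411,430,.045),tRR=(648,350,.045)).items():
    P[n]=ray(d["scene"],230+(u+.5)/8-.5,130+(v+.5)/8-.5,z); print(n,P[n].round(4))
for a,b in (("bFL","bFR"),("bFR","bRR"),("tFL","tFR"),("tFR","tRR")):
    w=P[b]-P[a]; print(a,b,np.linalg.norm(w).round(4),np.degrees(np.arctan2(w[1],w[0])).round(1))
S={}
for n,(u,v,z) in dict(hingeN=(62,478,.050),frontN_top=(380,468,.045),).items():
    print("side",n,ray(d["side"],195+(u+.5)/5-.5,210+(v+.5)/5-.5,z).round(4))
E
```

```text
bFL [0.5181 0.3769 0.    ]
bFR [0.5612 0.2059 0.    ]
bRR [0.6559 0.2283 0.    ]
tFL [0.5206 0.3735 0.045 ]
tFR [0.5605 0.2046 0.045 ]
tRR [0.6527 0.2233 0.045 ]
bFL bFR 0.1764 -75.8
bFR bRR 0.0973 13.3
tFL tFR 0.1735 -76.7
tFR tRR 0.0941 11.5
side hingeN [0.6152 0.4004 0.05  ]
side frontN_top [0.5197 0.3795 0.045 ]
```

The sizes and heights agree across both views: the box centre is about (0.588, 0.302) with a yaw of 13.2°. That puts the press point at (0.569, 0.298), so I'm moving over it with the fingers shut.

Request:
jog_arm(rows=[{"fingers":0,"x":-40,"y":-20},{"fingers":0,"x":-40,"y":-20},{"fingers":0,"x":-40,"y":-20},{"fingers":0,"x":-40,"y":-20},{"fingers":0,"x":-40,"y":-20},{"fingers":0,"x":-40,"y":-20},{"fingers":0,"x":-40,"y":-20},{"fingers":0,"x":-40,"y":-20}])

```text
invalid input
```

Request:
jog_arm(rows=[{"x":-40,"y":-20},{"x":-40,"y":-20},{"x":-40,"y":-20},{"x":-29,"y":-14},{},{},{},{}])

```text
invalid input
```

```bash
python3 - <<'E'
from station import bot
import cv2,numpy as np
from scipy.spatial.transform import Rotation as R
for n in ("scene","side"):
    c=bot.read_camera(n); cv2.imwrite(f"pics/{n}1.png",c["pixels"][:,:,::-1])
o=bot.get_obs();print(o["t"],o["eef_pos"],o["contact_force"],o["gripper_width"])
w,x,y,z=o["tool_rot"];r=R.from_quat([x,y,z,w])
print(r.as_matrix().round(3), r.inv().apply(np.array([.569,.298,o["eef_pos"][2]])-o["eef_pos"])*1000)
a=[cv2.imread(f"pics/{n}1.png") for n in("scene","side")]
cv2.imwrite("pics/m1.png",np.hstack([a[0][40:300,130:430],a[1][90:350,130:430]]))
E
```

```text
0.2 [0.18114577 0.64988507 0.23072575] [ 0.23182929 -0.15245941  0.5753533 ] 0.9961791632082918
[[-0.963  0.268 -0.   ]
 [ 0.268  0.963 -0.001]
 [-0.    -0.001 -1.   ]] [-4.68092127e+02 -2.34826921e+02  2.97756895e-01]
```

View pics/m1.png

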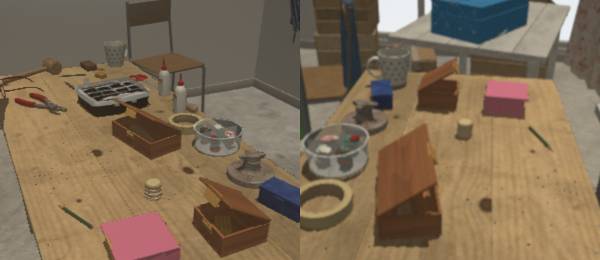

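Both calls were refused and nothing moved; the picture shows the boxes as before. I'll retry with every field filled in.

Request:
jog_arm(rows=[{"fingers":0,"x":-40,"y":-20,"z":0,"ax":0,"ay":0,"az":0},{"fingers":0,"x":-40,"y":-20,"z":0,"ax":0,"ay":0,"az":0},{"fingers":0,"x":-40,"y":-20,"z":0,"ax":0,"ay":0,"az":0},{"fingers":0,"x":-40,"y":-20,"z":0,"ax":0,"ay":0,"az":0},{"fingers":0,"x":-40,"y":-20,"z":0,"ax":0,"ay":0,"az":0},{"fingers":0,"x":-40,"y":-20,"z":0,"ax":0,"ay":0,"az":0},{"fingers":0,"x":-40,"y":-20,"z":0,"ax":0,"ay":0,"az":0},{"fingers":0,"x":-40,"y":-20,"z":0,"ax":0,"ay":0,"az":0}])

```text
t: 1.0
eef_pos: [0.4476, 0.4087, 0.2313]
tool_rot: [-0.0, 0.135, 0.991, 0.0]
contact_force: [-0.0, 0.9, 1.0]
gripper_width: 0.001
grasp_force: 0.0
```

Request:
jog_arm(rows=[{"fingers":0,"x":-40,"y":-20,"z":0,"ax":0,"ay":0,"az":0},{"fingers":0,"x":-40,"y":-20,"z":0,"ax":0,"ay":0,"az":0},{"fingers":0,"x":-40,"y":-20,"z":0,"ax":0,"ay":0,"az":0},{"fingers":0,"x":-28,"y":-15,"z":0,"ax":0,"ay":0,"az":0},{"fingers":0,"x":0,"y":0,"z":20,"ax":0,"ay":0,"az":0},{"fingers":0,"x":0,"y":0,"z":30,"ax":0,"ay":0,"az":0},{"fingers":0,"x":0,"y":0,"z":20,"ax":0,"ay":0,"az":0},{"fingers":0,"x":0,"y":0,"z":0,"ax":0,"ay":0,"az":0}])

```text
t: 1.8
eef_pos: [0.5669, 0.2971, 0.158]
tool_rot: [-0.002, 0.135, 0.991, -0.002]
contact_force: [-0.2, 0.3, 0.0]
gripper_width: -0.005
grasp_force: 0.0
```

```bash
python3 - <<'E'
from station import bot
import cv2,numpy as np
a=[]
for n in ("scene","side"):
    a.append(bot.read_camera(n)["pixels"][:,:,::-1])
o=bot.get_obs();print(o["t"],o["eef_pos"],o["contact_force"])
cv2.imwrite("pics/m2.png",cv2.resize(np.hstack([a[0][60:260,180:380],a[1][150:350,140:340]]),None,fx=2,fy=2))
E
```

```text
1.9 [0.56896809 0.29823715 0.16151129] [-0.07231176  0.83588655 -0.17819166]
```

View pics/m2.png

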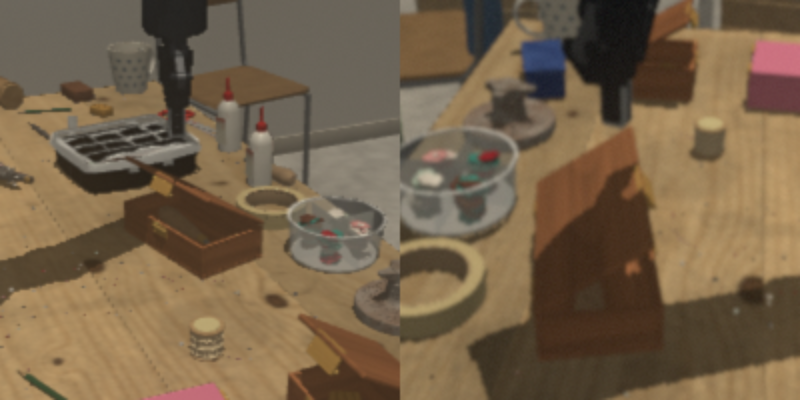

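The shut fingers are above the long box's cover (tip at (178,135) in the left half and (615,120) in the right), which is where they should be. Descending gently.

Request:
jog_arm(rows=[{"fingers":0,"x":0,"y":0,"z":15,"ax":0,"ay":0,"az":0},{"fingers":0,"x":0,"y":0,"z":15,"ax":0,"ay":0,"az":0},{"fingers":0,"x":0,"y":0,"z":12,"ax":0,"ay":0,"az":0},{"fingers":0,"x":0,"y":0,"z":10,"ax":0,"ay":0,"az":0},{"fingers":0,"x":0,"y":0,"z":10,"ax":0,"ay":0,"az":0},{"fingers":0,"x":0,"y":0,"z":10,"ax":0,"ay":0,"az":0},{"fingers":0,"x":0,"y":0,"z":10,"ax":0,"ay":0,"az":0},{"fingers":0,"x":0,"y":0,"z":10,"ax":0,"ay":0,"az":0}])

```text
t: 2.7
eef_pos: [0.569, 0.2982, 0.0686]
tool_rot: [0.0, 0.136, 0.991, 0.0]
contact_force: [-0.3, 0.3, 1.5]
gripper_width: 0.0
grasp_force: 0.5
```

Request:
jog_arm(rows=[{"fingers":0,"x":0,"y":0,"z":3,"ax":0,"ay":0,"az":0},{"fingers":0,"x":0,"y":0,"z":3,"ax":0,"ay":0,"az":0},{"fingers":0,"x":0,"y":0,"z":3,"ax":0,"ay":0,"az":0},{"fingers":0,"x":0,"y":0,"z":2,"ax":0,"ay":0,"az":0},{"fingers":0,"x":0,"y":0,"z":2,"ax":0,"ay":0,"az":0},{"fingers":0,"x":0,"y":0,"z":2,"ax":0,"ay":0,"az":0},{"fingers":0,"x":0,"y":0,"z":1,"ax":0,"ay":0,"az":0},{"fingers":0,"x":0,"y":0,"z":0,"ax":0,"ay":0,"az":0}])

```text
t: 3.5
eef_pos: [0.569, 0.2983, 0.0532]
tool_rot: [0.0, 0.135, 0.991, 0.0]
contact_force: [0.2, 0.1, 0.7]
gripper_width: 0.003
grasp_force: 0.1
```

Request:
jog_arm(rows=[{"fingers":0,"x":0,"y":0,"z":0.5,"ax":0,"ay":0,"az":0},{"fingers":0,"x":0,"y":0,"z":0.5,"ax":0,"ay":0,"az":0},{"fingers":0,"x":0,"y":0,"z":0.5,"ax":0,"ay":0,"az":0},{"fingers":0,"x":0,"y":0,"z":0.5,"ax":0,"ay":0,"az":0},{"fingers":0,"x":0,"y":0,"z":0.5,"ax":0,"ay":0,"az":0},{"fingers":0,"x":0,"y":0,"z":0,"ax":0,"ay":0,"az":0},{"fingers":0,"x":0,"y":0,"z":0,"ax":0,"ay":0,"az":0},{"fingers":0,"x":0,"y":0,"z":0,"ax":0,"ay":0,"az":0}])

```text
t: 4.3
eef_pos: [0.5691, 0.2984, 0.0521]
tool_rot: [0.0, 0.136, 0.991, 0.0]
contact_force: [-4.0, -1.5, 11.5]
gripper_width: -0.002
grasp_force: 5.4
```

Request:
jog_arm(rows=[{"fingers":0,"x":0,"y":0,"z":0.5,"ax":0,"ay":0,"az":0},{"fingers":0,"x":0,"y":0,"z":0.5,"ax":0,"ay":0,"az":0},{"fingers":0,"x":0,"y":0,"z":0,"ax":0,"ay":0,"az":0},{"fingers":0,"x":0,"y":0,"z":0,"ax":0,"ay":0,"az":0},{"fingers":0,"x":0,"y":0,"z":0,"ax":0,"ay":0,"az":0},{"fingers":0,"x":0,"y":0,"z":0,"ax":0,"ay":0,"az":0},{"fingers":0,"x":0,"y":0,"z":0,"ax":0,"ay":0,"az":0},{"fingers":0,"x":0,"y":0,"z":0,"ax":0,"ay":0,"az":0}])

```text
t: 5.1
eef_pos: [0.5692, 0.2984, 0.052]
tool_rot: [0.0, 0.136, 0.991, 0.0]
contact_force: [-6.2, -3.4, 17.3]
gripper_width: 0.0
grasp_force: 9.0
```

The tip has stopped hard at z = 0.052, the shut height, with 17 N on it. Lifting off to check that the catch holds.

Request:
jog_arm(rows=[{"fingers":0,"x":0,"y":0,"z":-5,"ax":0,"ay":0,"az":0},{"fingers":0,"x":0,"y":0,"z":-15,"ax":0,"ay":0,"az":0},{"fingers":0,"x":0,"y":0,"z":-25,"ax":0,"ay":0,"az":0},{"fingers":0,"x":0,"y":0,"z":-30,"ax":0,"ay":0,"az":0},{"fingers":0,"x":0,"y":0,"z":-30,"ax":0,"ay":0,"az":0},{"fingers":0,"x":0,"y":0,"z":-20,"ax":0,"ay":0,"az":0},{"fingers":0,"x":0,"y":0,"z":0,"ax":0,"ay":0,"az":0},{"fingers":0,"x":0,"y":0,"z":0,"ax":0,"ay":0,"az":0}])

```text
t: 5.9
eef_pos: [0.5691, 0.2982, 0.1753]
tool_rot: [0.0, 0.136, 0.991, 0.0]
contact_force: [0.2, -0.9, -0.7]
gripper_width: -0.003
grasp_force: 0.0
```

```bash
python3 - <<'E'
from station import bot
import cv2,numpy as np
a=[]
for n in ("scene","side"):
    a.append(bot.read_camera(n)["pixels"][:,:,::-1])
o=bot.get_obs();print(o["t"],o["eef_pos"],o["contact_force"])
cv2.imwrite("pics/m3.png",cv2.resize(np.hstack([a[0][110:310,220:420],a[1][140:340,140:340]]),None,fx=2,fy=2))
E
```

```text
6.0 [0.56824429 0.29787204 0.17374454] [-0.19251807 -0.12872167 -0.19394856]
```

View pics/m3.png

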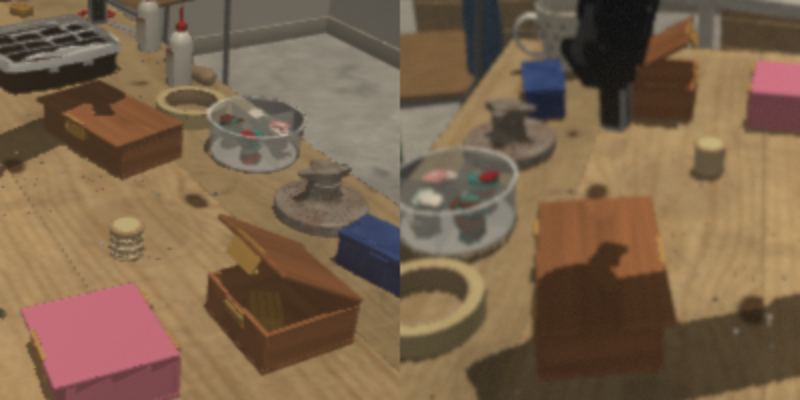

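The long box's cover, at (110,125) in the left half, lies flat with its catch closed. The short box's cover, at (290,260), still stands open, and the gripper is clear of everything.

```bash
python3 -c "
from station import bot
print(bot.hand_in())"
```

```text
the job is handed in; nothing more can be done
None
```

The long box's cover is pressed shut and its catch holds it by itself, the short box's cover is still open, and I handed the job in at about 6 s with the gripper clear; the hand-in gave no verdict.

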